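# Unlock the keepsake box and hold the key turned

### The arm

A 6-joint arm with a two-finger parallel gripper is mounted at the origin on the work surface. World frame = base frame: x ahead of the robot, y to its left, z up, the work surface at z = 0. Lengths are in m, angles in rad, forces in N, time in s.
With the tool pointing down it reaches from about 0.4 to 0.825 m from the base axis. Payload 7 kg.
Tool frame: the origin (TCP) lies at the very end of the fingers, on their centre line; the grasp point (between the pads) lies 19 mm behind it; z points along the fingers, x is the direction in which the jaws open and shut, and the axes are right-handed (so a half turn about z gives the same grasp; the last joint's range is limited). The gripper opens to 88 mm and grips with 3 to 60 N. Pads are 19 mm wide; open, the fingers measure 130 mm over their backs; the gripper's body (78 mm by 193 mm) begins 47 mm behind the grasp point.
Start: joints at [1.519, 0.359, 0.012, 0, -1.224, -0.288], TCP at [0.225, 0.636, 0.227] pointing down, gripper open.
Joint ranges: [-3.07, 3.07], [-1.43, 2.12], [-1.02, 1.25], [-3.03, 1.67], [-3.05, -0], [-3.03, 3.03]. Speed limits (rad/s): [2.39, 2.39, 3.01, 3.14, 3.14, 3.14].

### API

Orientations are given as [roll, pitch, yaw] about the fixed x, y, z axes, in that order (R = Rz(yaw) Ry(pitch) Rx(roll)).
In Python, from station import telemetry, grab_frame, arm, regions_of, pinpoint gives the robot as it stands. The module is installed in compiled form; this text tells all that it offers.
- The arm moves only by the shell command python3 -m inch 'ROWS' [FORCE]. ROWS is text: rows parted by semicolons, each of 7 numbers parted by spaces: the opening, from 0 (shut) to 1 (fully open), then the shift along the world's x, y, z in cm, then the turn, a rotation vector about the world's x, y, z in degrees. A call has 1 to 12 rows; each row is the pose to reach, as a shift and turn from the pose measured when the call began; what a row does not reach only later rows make up. A row lasts 1/8 s, in which the tool goes at most 62.5 mm and 10.7 degrees, less where a joint would pass 70% of its speed; a pose out of reach is approached as far as the arm can. A call with a gripper value outside its range is refused whole. The fingers move at their own pace and stop on an object; FORCE is the grip in N (left out, the last holds). Time passes only in rows, so rows that repeat a pose let the fingers close. It gives the time, the measured TCP pose, the force and the opening at its end, in the units of the state.
- telemetry.get_state(): the state, without advancing time (a new reading comes with each control period).
- grab_frame(name): name is "scene" or "top" or "wrist"; returns a dict with "pixels" (400x640x3 uint8, red, green, blue), "fx", "fy", "cx", "cy" (pixels), "R" (3x3) and "t" (3): a world point X has camera coordinates R X + t. Camera axes: x right, y down, z forward; pixel columns grow to the right and rows downward; lengths in m; the calibration is good to about 2 mm. A picture is of the moment at which its call begins. There is no depth.
- arm.job_done(): hands the job in, once; it reports no verdict.
Trained networks look in the newest picture that a camera, given by its name, has taken for a name from the list of things; names that differ only in an ending like _2 or _b are one class to them, and where a whole thing is asked for, a point or a joint stands for the part that bears it (a point fixed in the world has none). Each returns a list of dicts, best first, with "p" (0 to 1); they miss things now and then, are a little off and sometimes report something else, mostly with a low value. They report only what shows in the picture. A call takes as long as a camera call.
- regions_of(camera, name): "pixels" (400x640 bool, what is visible of it) and "bbox" ([left, top, right, bottom] in pixels, round what is visible of it).
- pinpoint(camera, name): "location" ([column, row] in pixels: a listed point, or the origin of a listed thing).
The state is a dict: "t": time; "q": joint angles; "qd": joint speeds; "joint_efforts": joint torques, N m; "eef_pos": TCP position; "ee_rot": TCP orientation; "force": force on the tool from outside, world axes, zero at the start; "moment": the same for the moment, N m; "width": finger opening in m.
Only numpy, scipy, OpenCV 4.12 (cv2) and the standard library are available. Lean on these libraries where they do the work, as an engineer would, in place of code of your own. Each camera call takes 0.05 s, during which the arm holds its last target. There are 200 camera calls.

### The job

Take the square-headed key out of the clear organiser and put it into the lock on the grey steel box, working it past the sticky pins until its collar is down on the lock face. Then turn it clockwise a quarter turn to its stop and finish while still gripping it, holding it turned against its spring so that the bolt stays drawn back. Leave the round-headed key, the soap, the tin and the comb where they are.

Things in the scene. Friction and masses are not known exactly. Their poses are not given: they have to be found in the camera images.
- key: The right key: steel, 75 mm tall, 45 g, standing bit-down in an organiser slot. Origin: tip of the bit on the long axis; z up to the head. Heights above the tip: flat bit 0-18 mm (16 mm wide along y, 4 mm thick along x, lowest 3 mm tapered), thin shank 4 mm across 18-27 mm, collar 18 mm across 27-31 mm, neck 8 mm across 31-37 mm, head 37-75 mm. Half a turn about z makes no difference.
- key_head (a point): Middle of the right key's square-cornered head, 56 mm above the tip, axes as the key's. The head is 32 mm wide along y, 38 mm tall and 10 mm thick along x: pinch it across x. In the organiser the collar's underside rests on the organiser's top, so the tip is 13 mm and this point 69 mm above the ledge.
- other_key: The wrong key, not to be moved: the same build and axes, but with a round disc head of 38 mm diameter and a bit 24 mm wide, too wide for the lock. It stands in the other slot; which slot holds which key varies.
- organiser: Clear acrylic organiser, fixed, 40 mm tall, 150 mm along its x, 160 mm along its y; origin on the ledge. Two slots (28 mm along its y, 7 mm along its x) at x = -35 mm, y = -35 and +35 mm hold the keys, which may sit a few mm off centre. Behind them (+x) are open compartments with toiletries no taller than the rim.
- lockbox: Grey steel keepsake box, fixed, 150 mm along x, 180 mm along y, lid top 60 mm above the ledge; origin on the ledge. In the middle of the lid stands a square aluminium lock case, 56 x 56 mm, face 90 mm above the ledge. A flat steel bolt runs from it to a keeper on the box's -x edge (keeper top 79 mm up); the turned lock draws the bolt back 16 mm.
- keyhole (a point): Centre of the keyhole at the lock face, 90 mm above the ledge; z up, x and y as the box's. An upright slot 19 mm long along this y, 6.5 mm wide along this x, chamfered, through a 6 mm plate; below it the plug's slot is 19.6 x 6.4 mm. Fully home, the key's collar lies on the face and its tip is 27 mm below it; the key can turn only with the tip at least 24 mm below.
- plug (a joint): Turn of the lock plug: 0 = rest, in line with the keyhole; grows as the key turns clockwise seen from above (about -z), stop at 1.57 rad. A spring drives it back, 0.02 N m at rest to 0.09 N m at the stop. The key has 0.1 to 0.2 rad of play in it: turn it that much further. Sticky pins resist the entering tip at about 13 and 19 mm depth with 5 to 9 N: push on, rocking it slightly if it stalls.
- soap: White soap bar 85 x 55 x 25 mm, bystander; origin at the centre of its underside.
- tin: Small round lidded aluminium tin, 71 mm diameter, 30 mm tall, bystander; origin at the centre of its underside.
- comb: Black plastic comb 170 mm long along its y, 30 mm wide, 5 mm thick, lying flat, bystander.

How it is judged:
By the outcome, as a careful person would: the job done as asked, in the order asked, and still so for the second after the job is handed in, while the arm keeps its last pose, push and grip.
It also fails if it takes over 58 s, if anything falls off the work surface, if the arm or the gripper's body presses on something with over 40 N, if the wrist force passes 120 N, or if a joint passes its speed limit or range.

## Working session

There is one attempt and no reset: what is moved stays moved. The work goes in short steps, Python scripts to look and compute and a shell command to move; the robot and the scene stay as the last step left them, time stands still between calls to the robot, and variables do not carry over. Pictures are saved under pics/ and viewed, about 8 in all and at most 12, crops included, and the job is handed in when it is done.

```bash
mkdir -p pics; cat > h.py <<'E'
import numpy as np, cv2
from station import telemetry, grab_frame, arm, regions_of, pinpoint
def ray(f,px):
    d=np.array([(px[0]-f['cx'])/f['fx'],(px[1]-f['cy'])/f['fy'],1.])
    R=np.array(f['R']);return -R.T@np.array(f['t']), R.T@d
def onz(f,px,z):
    o,d=ray(f,px);return o+d*(z-o[2])/d[2]
def tri(obs):
    A=np.zeros((3,3));b=np.zeros(3);L=[]
    for f,px in obs:
        o,d=ray(f,px);d=d/np.linalg.norm(d);P=np.eye(3)-np.outer(d,d);A+=P;b+=P@o;L.append((o,P))
    X=np.linalg.solve(A,b);return X,[round(1000*float(np.linalg.norm(P@(X-o))),1) for o,P in L]
def proj(f,X):
    c=np.array(f['R'])@X+np.array(f['t']);return [f['fx']*c[0]/c[2]+f['cx'],f['fy']*c[1]/c[2]+f['cy']]
def save(f,n,box=None,s=1):
    p=f['pixels'][:,:,::-1]
    if box: p=p[box[1]:box[3],box[0]:box[2]]
    cv2.imwrite('pics/'+n,cv2.resize(p,None,fx=s,fy=s,interpolation=cv2.INTER_CUBIC))
E
python3 - <<'E'
from h import *
F={}
for c in ['scene','top','wrist']:
    F[c]=grab_frame(c)
    for n in ['key','key_head','other_key','organiser','lockbox','keyhole']:
        r=pinpoint(c,n); print(c,n,[(np.round(a['location']).tolist(),round(a['p'],2)) for a in r[:3]])
a=np.hstack([F['scene']['pixels'],F['top']['pixels']])
cv2.imwrite('pics/a.png',cv2.resize(np.vstack([F['scene']['pixels'],F['top']['pixels']])[:,:,::-1],None,fx=.75,fy=.75))
for c in F: print(c,F[c]['fx'],(-np.array(F[c]['R']).T@F[c]['t']).round(3),np.array(F[c]['R']).round(2).tolist())
s=telemetry.get_state();print(s)
E
```

```text
scene key [([206.0, 213.0], 0.67)]
scene key_head [([198.0, 191.0], 0.53)]
scene other_key [([233.0, 211.0], 0.65), ([212.0, 299.0], 0.59)]
scene organiser [([222.0, 229.0], 0.59)]
scene lockbox [([392.0, 180.0], 0.77), ([338.0, 284.0], 0.35)]
scene keyhole [([399.0, 155.0], 0.63), ([206.0, 213.0], 0.19)]
top key []
top key_head [([448.0, 231.0], 0.44)]
top other_key [([410.0, 226.0], 0.52)]
top organiser [([429.0, 210.0], 0.85)]
top lockbox [([220.0, 227.0], 0.87)]
top keyhole [([208.0, 233.0], 0.77)]
wrist key []
wrist key_head []
wrist other_key []
wrist organiser []
wrist lockbox []
wrist keyhole []
scene 367.84711446244535 [ 1.134 -0.157  0.678] [[0.27, 0.96, 0.01], [0.72, -0.19, -0.67], [-0.64, 0.19, -0.74]]
top 408.1259316089459 [0.583 0.005 0.882] [[-0.01, -1.0, -0.0], [-1.0, 0.01, -0.03], [0.03, 0.0, -1.0]]
wrist 354.0957264383253 [0.291 0.612 0.386] [[-0.33, -0.94, -0.0], [-0.91, 0.32, 0.26], [-0.25, 0.09, -0.96]]
{'t': 1.05, 'q': array([ 1.51907482e+00,  3.58586939e-01,  1.18855662e-02, -2.03964572e-06,
       -1.22412160e+00, -2.88118207e-01]), 'qd': array([ 0.00052643,  0.00128677, -0.00103069,  0.00113985,  0.00191534,
       -0.00017633]), 'joint_efforts': array([-1.08214943e-03, -5.82393873e+01,  2.93300432e+01,  7.00239614e+00,
        1.23950999e-02, -3.64077800e-05]), 'eef_pos': array([0.22499879, 0.63635623, 0.22656303]), 'ee_rot': array([-3.14158692e+00, -2.60952493e-05, -1.91063673e+00]), 'force': array([-0.88186925,  0.36320675,  0.60704408]), 'moment': array([-0.01315692,  0.0080794 , -0.03165098]), 'width': 0.08736900173802001}
```

View pics/a.png

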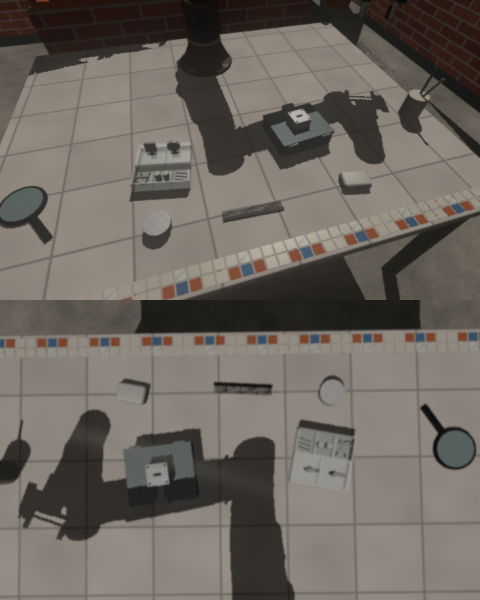

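The scene view (at 0.75 scale) shows the organiser at (163,168) with two dark key heads at (150,148) and (174,147). The lockbox is at (298,125). The top view shows the same layout. Next I triangulate.

```bash
python3 - <<'E'
from h import *
F={c:grab_frame(c) for c in ['scene','top']}
for n in ['key_head','keyhole','lockbox','organiser']:
    o=[]
    for c in F:
        r=pinpoint(c,n)
        if r:o.append((F[c],r[0]['location']))
    if len(o)==2: X,e=tri(o);print(n,X.round(4),e)
for c in F:
  for n in ['key','other_key','organiser','lockbox']:
    r=regions_of(c,n)
    if r:
        m=r[0]['pixels'].astype(np.uint8);ys,xs=np.nonzero(m);print(c,n,round(r[0]['p'],2),r[0]['bbox'],xs.mean().round(1),ys.mean().round(1), cv2.minAreaRect(np.c_[xs,ys].astype(np.float32)))
A=cv2.resize(F['scene']['pixels'][170:270,160:280],(600,500),interpolation=2)
cv2.imwrite('pics/b.png',A[:,:,::-1])
save(F['top'],'c.png',(150,160,490,300),2.3)
E
```

```text
key_head [ 0.7511 -0.0343  0.4161] [200.0, 200.0]
keyhole [0.5421 0.2106 0.0842] [2.4, 2.4]
lockbox [ 0.5407  0.2053 -0.0038] [7.6, 7.6]
organiser [ 0.5746 -0.2387 -0.0007] [1.1, 1.1]
scene key 0.6 [191.1, 189.4, 208.2, 204.6] 200.5 196.7 ((200.6724090576172, 196.9310302734375), (18.569534301757812, 14.298541069030762), 68.19859313964844)
scene other_key 0.58 [221.7, 187.4, 238.7, 202.9] 230.7 195.2 ((231.25003051757812, 194.75001525878906), (18.384775161743164, 16.263456344604492), 45.0)
scene organiser 0.67 [173.5, 190.1, 256.7, 257.8] 215.9 225.4 ((214.4499969482422, 222.65000915527344), (63.71339797973633, 83.73760223388672), 86.633544921875)
scene lockbox 0.81 [349.8, 138.2, 449.5, 212.5] 394.8 171.8 ((396.2991638183594, 168.52391052246094), (67.76154327392578, 89.14002990722656), 70.94229125976562)
top other_key 0.7 [405.7, 225.2, 423.6, 228.4] 414.4 225.9 ((414.5, 225.5), (7.0, 19.0), 90.0)
top organiser 0.9 [385.8, 169.2, 474.5, 256.2] 429.1 211.3 ((429.21453857421875, 211.97007751464844), (83.15116882324219, 74.45708465576172), 9.162346839904785)
top lockbox 0.59 [163.9, 186.2, 265.7, 276.2] 214.3 231.2 ((214.38754272460938, 231.47117614746094), (81.8285903930664, 94.28826141357422), 82.56858825683594)
```

View pics/c.png

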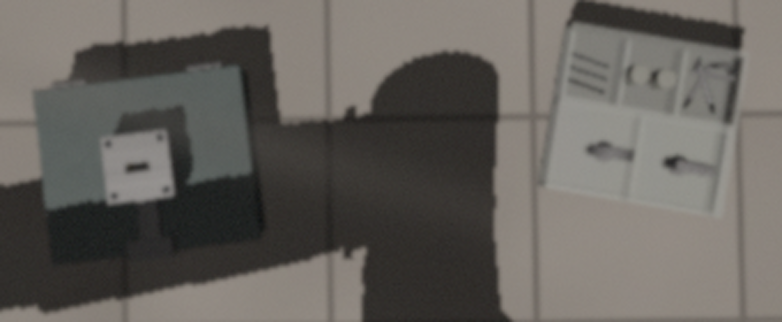

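```bash
python3 -m inch '1 27 -30 0 0 0 0;1 27 -30 0 0 0 0;1 27 -30 0 0 0 0;1 27 -30 0 0 0 0;1 27 -30 0 0 0 0;1 27 -30 0 0 0 0;1 27 -30 0 0 0 0;1 31 -60 0 0 0 0;1 31 -60 0 0 0 0;1 31 -60 0 0 0 0;1 31 -60 0 0 0 0;1 31 -60 0 0 0 0' && python3 -m inch '1 0 -26 -2 0 0 0;1 0 -26 -2 0 0 0;1 0 -26 -2 0 0 0;1 0 -26 -2 0 0 0;1 0 -26 -2 0 0 0;1 0 -26 -2 0 0 0'
python3 - <<'E'
from h import *
s=telemetry.get_state();print(s['t'],s['eef_pos'],s['ee_rot'])
F=grab_frame('wrist');save(F,'d.png')
for n in ['key','key_head','other_key']:
    for a in pinpoint('wrist',n)[:2]:print(n,a['location'],round(a['p'],2),onz(F,a['location'],.069).round(4))
E
```

```text
t: 3.45
eef_pos: [0.535, 0.0342, 0.227]
ee_rot: [-3.141, 0.0, -1.911]
force: [0.6, 0.5, 0.0]
width: 0.0877
t: 4.2
eef_pos: [0.5347, -0.2266, 0.2067]
ee_rot: [-3.141, 0.0, -1.913]
force: [0.2, 0.6, 0.4]
width: 0.0876
4.2 [ 0.53465665 -0.2265829   0.20667837] [-3.14146364e+00  4.46161733e-04 -1.91305040e+00]
key [354.4, 169.9] 0.95 [ 0.5443 -0.2636  0.069 ]
key_head [356.8, 179.2] 0.94 [ 0.536  -0.2631  0.069 ]
other_key [285.1, 177.1] 0.94 [ 0.5582 -0.2062  0.069 ]
```

View pics/d.png

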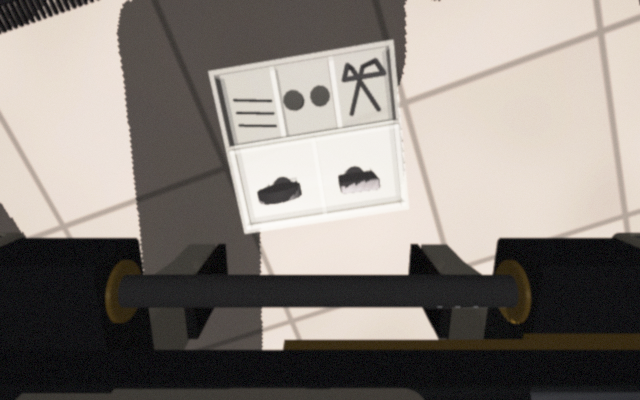

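Pixel (358,180) shows the square-headed key with its flat top, and (279,190) shows the round one. Next I turn the tool to the key's axes and look from directly above.

```bash
python3 -m inch '1 0 -3.6 -2 0 0 -80;1 0 -3.6 -2 0 0 -80;1 0 -3.6 -2 0 0 -80;1 0 -3.6 -2 0 0 -80;1 0 -3.6 -2 0 0 -80;1 0 -3.6 -2 0 0 -80;1 0 -3.6 -2 0 0 -80;1 0 -3.6 -2 0 0 -80;1 0 -3.6 -2 0 0 -80'
python3 - <<'E'
from h import *
s=telemetry.get_state();print(s['t'],s['eef_pos'],np.degrees(s['ee_rot']))
F=grab_frame('wrist');save(F,'e.png')
W=[]
for n in ['key','key_head','other_key','organiser']:
    for a in pinpoint('wrist',n)[:2]:print(n,a['location'],round(a['p'],2),onz(F,a['location'],.069).round(4))
    if n=='key_head' : W.append((F,pinpoint('wrist',n)[0]['location']))
S=grab_frame('scene');T=grab_frame('top')
for c,f in (('scene',S),('top',T)):
    for a in pinpoint(c,'key_head')[:2]: print(c,a['location'],a['p'],onz(f,a['location'],.069).round(4))
    r=pinpoint(c,'key_head')
    if r: print(tri(W+[(f,r[0]['location'])]))
for n in ['key','organiser']:
    r=regions_of('wrist',n)
    if r:
        m=r[0]['pixels'].astype(np.uint8);ys,xs=np.nonzero(m)
        b=cv2.boxPoints(cv2.minAreaRect(np.c_[xs,ys].astype(np.float32)))
        z=.088 if n=='key' else .04
        P=np.array([onz(F,p,z) for p in b]);print(n,b.round(1).tolist(),P.round(4).tolist(),[np.degrees(np.arctan2(*(P[i+1]-P[i])[[1,0]])).round(1) for i in range(3)])
E
```

```text
t: 5.52
eef_pos: [0.5357, -0.2594, 0.1877]
ee_rot: [-3.14, 0.001, 2.98]
force: [0.4, -0.4, 0.4]
width: 0.0881
5.525 [ 0.53571767 -0.2594161   0.18765269] [-1.79935882e+02  7.40538104e-02  1.70746864e+02]
key [317.6, 185.7] 0.87 [ 0.5331 -0.2724  0.069 ]
key_head [317.6, 196.6] 0.91 [ 0.5345 -0.2635  0.069 ]
other_key [313.3, 249.3] 0.92 [ 0.5454 -0.2191  0.069 ]
organiser [285.5, 212.4] 0.92 [ 0.5625 -0.2546  0.069 ]
scene [199.7, 190.9] 0.56 [ 0.5195 -0.2628  0.069 ]
scene [234.3, 209.0] 0.33 [ 0.593  -0.1943  0.069 ]
(array([ 0.5329873 , -0.26339285,  0.08064754]), [3.0, 3.0])
key [[308.0, 173.0], [328.0, 173.0], [328.0, 222.0], [308.0, 222.0]] [[0.5379, -0.2869, 0.088], [0.5233, -0.2845, 0.088], [0.5291, -0.247, 0.088], [0.5443, -0.2494, 0.088]] [np.float64(170.7), np.float64(81.2), np.float64(-9.3)]
organiser [[188.6999969482422, 272.29998779296875], [191.10000610351562, 129.6999969482422], [365.29998779296875, 132.60000610351562], [363.0, 275.20001220703125]] [[0.6679, -0.2035, 0.04], [0.6323, -0.3316, 0.04], [0.4866, -0.3054, 0.04], [0.5055, -0.1741, 0.04]] [np.float64(-105.6), np.float64(169.8), np.float64(81.8)]
```

View pics/e.png

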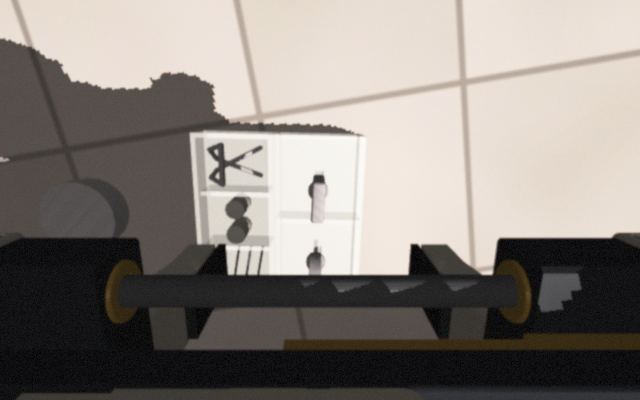

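The tool's jaw axis lines up with the square head, which is vertical in the image at (318,197). I go down part way and check again from near.

```bash
python3 -m inch '0.6 -0.1 -0.4 -3 0 0 0;0.6 -0.1 -0.4 -7 0 0 0;0.6 -0.1 -0.4 -7 0 0 0;0.6 -0.1 -0.4 -7 0 0 0'
python3 - <<'E'
from h import *
s=telemetry.get_state();print(s['t'],s['eef_pos'],np.degrees(s['ee_rot']))
F=grab_frame('wrist');save(F,'f.png',(200,100,440,300),2.5)
print(F['cx'])
for n in ['key','key_head','other_key']:
    for a in pinpoint('wrist',n)[:2]:print(n,a['location'],round(a['p'],2),onz(F,a['location'],.069).round(4))
r=regions_of('wrist','key')
if r:
        m=r[0]['pixels'].astype(np.uint8);ys,xs=np.nonzero(m)
        for y in range(ys.min(),ys.max(),4): print(y,xs[ys==y].min(),xs[ys==y].max())
E
```

```text
t: 6.72
eef_pos: [0.5351, -0.265, 0.1186]
ee_rot: [-3.14, 0.002, 2.978]
force: [0.6, -0.6, 0.7]
width: 0.0548
6.725 [ 0.53505543 -0.265002    0.11859324] [-1.79895297e+02  1.01165153e-01  1.70630739e+02]
317.6946434842948
key [318.6, 207.5] 0.6 [ 0.5316 -0.2786  0.069 ]
key_head [315.4, 230.9] 0.81 [ 0.5361 -0.264   0.069 ]
199 317 318
203 312 325
207 311 326
211 308 328
215 306 330
219 305 330
223 306 330
227 308 327
231 310 326
235 310 325
239 310 326
243 309 326
247 309 327
251 309 326
255 309 326
259 309 325
263 309 325
```

View pics/f.png

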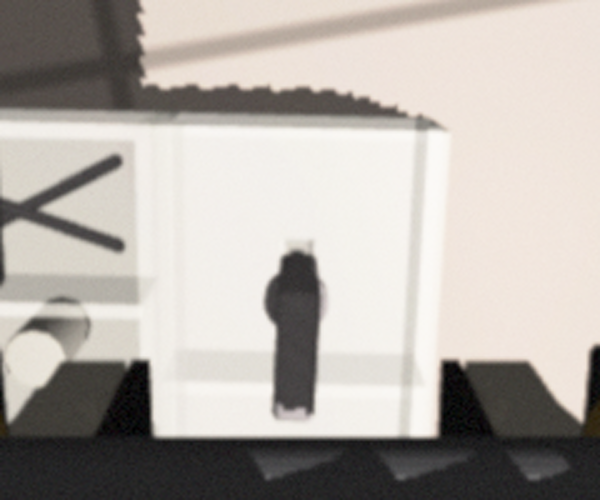

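The key is centred between the fingers. I go down to the grasp and close.

```bash
python3 -m inch '0.6 0 0.05 -3 0 0 0;0.6 0 0.05 -6 0 0 0;0.6 0 0.05 -6.9 0 0 0;0.6 0 0.05 -6.9 0 0 0;0.6 0 0.05 -6.9 0 0 0;0 0 0.05 -6.9 0 0 0;0 0 0.05 -6.9 0 0 0;0 0 0.05 -6.9 0 0 0;0 0 0.05 -6.9 0 0 0;0 0 0.05 -6.9 0 0 0;0 0 0.05 -6.9 0 0 0;0 0 0.05 -6.9 0 0 0' 50
```

```text
t: 8.48
eef_pos: [0.5349, -0.2643, 0.0496]
ee_rot: [-3.14, 0.003, 2.978]
force: [-0.5, 0.3, 0.1]
width: 0.0097
```

```bash
python3 -m inch '0 0 0 1 0 0 0;0 0 0 4 0 0 0;0 0 0 8 0 0 0;0 0 0 12 0 0 0;0 0 4 13 0 0 2;0 0 9 13 0 0 4;0 0 14 13 0 0 6;0 0 19 13 0 0 8;0 0 24 13 0 0 10;0 0 29 13 0 0 12;0 0 34 13 0 0 14;0 0.4 39 13 0 0 16' && python3 -m inch '0 0 5 0 0 0 0;0 0.2 9 0 0 0 0;0 0.4 13 0 0 0 0;0 0.4 13 0 0 0 0;0 0.4 13 0 0 0 0'
python3 - <<'E'
from h import *
s=telemetry.get_state();print(s['t'],s['eef_pos'],np.degrees(s['ee_rot']),s['force'],s['width'])
F=grab_frame('wrist');save(F,'g.png');O=[]
for n in ['keyhole','key_head','key','lockbox']:
    for a in pinpoint('wrist',n)[:2]:print(n,a['location'],round(a['p'],2),onz(F,a['location'],.09).round(4))
    if n=='keyhole' and pinpoint('wrist',n): O.append((F,pinpoint('wrist',n)[0]['location']))
for c in ['scene','top']:
    f=grab_frame(c)
    for a in pinpoint(c,'keyhole')[:1]: print(c,a['p'],onz(f,a['location'],.09).round(4)); O.append((f,a['location']))
print(tri(O),len(O))
E
```

```text
t: 9.98
eef_pos: [0.5387, 0.1274, 0.1806]
ee_rot: [-3.141, 0.004, -3.025]
force: [0.9, -0.6, 0.2]
width: 0.0099
t: 10.6
eef_pos: [0.5424, 0.2573, 0.1808]
ee_rot: [-3.141, 0.004, -3.024]
force: [-0.2, 0.4, 0.1]
width: 0.0096
10.6 [0.54240694 0.25732076 0.18083775] [-179.94904775    0.20438856 -173.27981881] [-0.23231764  0.43109958  0.06502746] 0.009559432414335649
keyhole [325.5, 141.8] 0.8 [0.5423 0.2069 0.09  ]
key_head [318.2, 283.4] 0.67 [0.5346 0.3156 0.09  ]
key [322.9, 239.8] 0.9 [0.5353 0.2793 0.09  ]
lockbox [324.5, 132.3] 0.77 [0.5438 0.2006 0.09  ]
scene 0.69 [0.5435 0.206  0.09  ]
top 0.67 [0.541  0.2096 0.09  ]
(array([0.54156177, 0.20809572, 0.08834814]), [1.3, 0.9, 2.0]) 3
```

View pics/g.png

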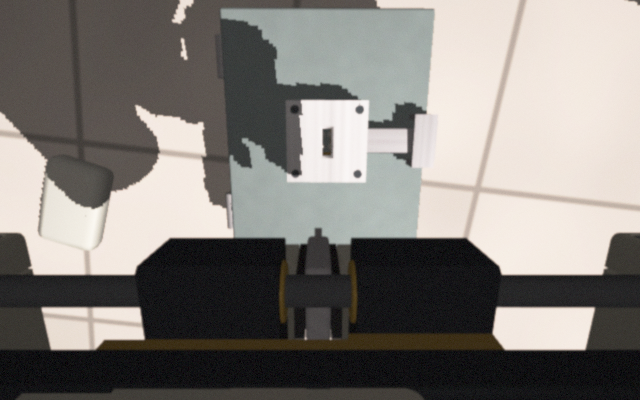

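The lock face spans about (287..369, 100..183) with the keyhole at (327,141). The key bit tip shows at (318,235). I now refine both in the same picture.

```bash
python3 - <<'E'
from h import *
from scipy.spatial.transform import Rotation as Ro
s=telemetry.get_state();F=grab_frame('wrist');g=cv2.cvtColor(F['pixels'],cv2.COLOR_RGB2GRAY)
R=Ro.from_euler('xyz',s['ee_rot']).as_matrix()
for h in (0.037,0.019,0.0):
  tip=s['eef_pos']+R@[0,0,h];print('nominal',h,tip.round(4),np.round(proj(F,tip),1))
for sy in(-8,8):print('tip corner',np.round(proj(F,s['eef_pos']+R@[0,sy/1000,.037]),1))
sub=g[120:165,305:350]; m=(sub<80).astype(np.uint8)
n,l,st,c=cv2.connectedComponentsWithStats(m)
for i in range(1,n):
    if st[i,4]>30:
        ys,xs=np.nonzero(l==i);rr=cv2.minAreaRect(np.c_[xs+305,ys+120].astype(np.float32));print('hole',rr,st[i],onz(F,rr[0],.09).round(4))
m=(g>150).astype(np.uint8);m[:, :280]=0;m[:90]=0;m[195:]=0;m[:,372:]=0
e=cv2.Canny(g,60,150)
for name,pts in (('right',[(y,int(x)) for y in range(108,176) for x in [360+np.argmax(np.abs(np.diff(g[y,360:376].astype(int))))+.5]] if 0 else None),):pass
# edges of hole: subpixel via profile
print(g[132:152:4,316:340]); print(g[122:162,326:329].mean(1).round())
for y in (104,112,120,160,168,178): print(y,g[y,362:376])
print('bottom');
for x in (300,320,340,360): print(x,g[176:190,x],g[94:106,x])
save(F,'h.png',(280,90,380,260),3.5)
E
```

```text
nominal 0.037 [0.5429 0.2572 0.1437] [316.3 235.7]
nominal 0.019 [0.5428 0.2572 0.1617] [316.2 247.1]
nominal 0.0 [0.5427 0.2572 0.1807] [316.1 261.6]
tip corner [316.3 222.7]
tip corner [316.3 248.4]
hole ((327.5, 142.0), (24.0, 7.0), 90.0) [ 19  10   8  25 167] [0.5412 0.2068 0.09  ]
[[240 241 241 243 245 241 206 130  79  66  65  64  66  71  78  88 123 169
  222 238 242 244 245 243]
 [240 240 241 242 243 240 204 128  79  65  62  62  64  69  71  85 120 166
  225 239 242 243 243 243]
 [239 239 242 242 244 239 200 123  73  61  60  62  64  61  61  79 113 167
  225 240 242 244 244 243]
 [240 240 240 242 244 239 215 143  86  69  57  61  62  67  79  94 120 168
  224 239 241 243 243 243]
 [239 239 241 242 242 240 226 154  87  63  64  62  64  74  76  83 120 174
  226 239 241 243 243 243]]
[241. 241. 241. 239. 234. 220. 171.  98.  64.  62.  65.  66.  66.  63.
  63.  60.  64.  64.  62.  62.  61.  61.  60.  64.  65.  66.  63.  62.
  61.  60.  57.  53.  68. 111. 154. 186. 219. 236. 239. 240.]
104 [241 244 245 245 245 244 238 209 180 173 174 177 178 175]
112 [139 195 234 243 245 242 231 203 181 174 177 175 175 173]
120 [245 245 246 245 245 239 202 157 137 138 137 141 159 168]
160 [246 246 246 244 235 209 188 184 184 183 184 185 183 181]
168 [245 246 247 243 228 201 187 182 183 180 180 186 180 183]
178 [245 247 247 241 217 190 181 181 184 183 180 182 182 182]
bottom
300 [222 234 235 236 234 229 205 183 176 173 176 175 175 177] [60 58 61 60 59 63 82 96 96 97 98 96]
320 [240 241 241 241 239 232 211 185 175 178 174 178 176 176] [ 61  62  64  61  65 117 204 239 244 244 245 244]
340 [241 240 239 241 241 236 221 191 181 179 178 179 175 178] [ 60  61  60  63  64 117 201 239 244 243 245 244]
360 [133 189 230 241 244 241 223 193 185 182 184 184 182 182] [174 178 176 172 169 168 211 239 242 242 231 185]
```

View pics/h.png

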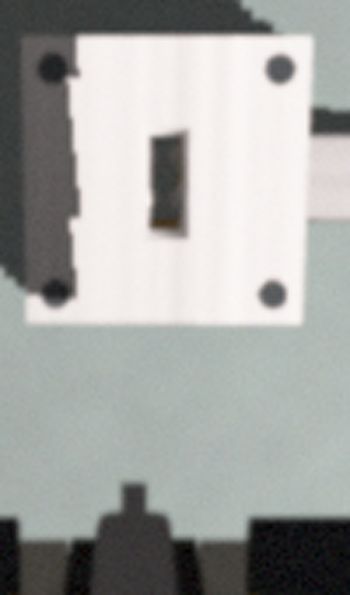

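```bash
python3 - <<'E'
from h import *
from scipy.spatial.transform import Rotation as Ro
s=telemetry.get_state();F=grab_frame('wrist');g=cv2.cvtColor(F['pixels'],cv2.COLOR_RGB2GRAY).astype(float)
R=Ro.from_euler('xyz',s['ee_rot']).as_matrix();e=s['eef_pos']
for nm,v in dict(bit0=(-8,37),bit3=(-8,34),bit18=(-8,19),head_lo=(-16,0),head_hi=(-16,-38),col_lo=(-9,10)).items():
    print(nm,np.round(proj(F,e+R@np.array([0,v[0],v[1]])/1000),1))
print('col 318',g[215:250,318].round().tolist())
print('col 311',g[215:250,311].round().tolist())
print('rows');
for y in (230,233,240): print(y,g[y,300:336].astype(int).tolist())
P=[]
for cx,cy in((295,109),(360,109),(296,174),(358,174)):
    w=g[cy-6:cy+7,cx-6:cx+7];b=np.percentile(w,50);wt=np.clip(b-20-w,0,None);yy,xx=np.mgrid[-6:7,-6:7]
    p=(cx+(wt*xx).sum()/wt.sum(),cy+(wt*yy).sum()/wt.sum());X=onz(F,p,.09);P.append(X);print(np.round(p,1),X.round(4))
P=np.array(P);print('centre',P.mean(0).round(4),'dims',np.linalg.norm(P[1]-P[0]),np.linalg.norm(P[2]-P[0]))
print('yaw',[np.degrees(np.arctan2(*(a-b)[[1,0]])).round(2) for a,b in((P[0],P[1]),(P[2],P[3]))],[np.degrees(np.arctan2(*(a-b)[[1,0]])).round(2)-90 for a,b in((P[2],P[0]),(P[3],P[1]))])
for f in ((325.7,141),(327.5,142)):print(onz(F,f,.09).round(4))
E
```

```text
bit0 [316.3 222.7]
bit3 [316.3 224.3]
bit18 [316.2 233. ]
head_lo [316.  230.5]
head_hi [315.7 264. ]
col_lo [316.1 237.1]
col 318 [175.0, 173.0, 176.0, 175.0, 175.0, 174.0, 175.0, 172.0, 176.0, 175.0, 175.0, 171.0, 145.0, 102.0, 66.0, 57.0, 55.0, 57.0, 60.0, 58.0, 58.0, 54.0, 57.0, 57.0, 57.0, 54.0, 56.0, 56.0, 51.0, 56.0, 51.0, 52.0, 57.0, 53.0, 57.0]
col 311 [177.0, 178.0, 176.0, 177.0, 176.0, 173.0, 172.0, 179.0, 176.0, 177.0, 177.0, 177.0, 176.0, 177.0, 179.0, 181.0, 177.0, 177.0, 176.0, 173.0, 160.0, 124.0, 77.0, 56.0, 54.0, 53.0, 56.0, 53.0, 56.0, 55.0, 57.0, 56.0, 56.0, 52.0, 56.0]
rows
230 [173, 175, 172, 174, 172, 172, 173, 175, 176, 177, 175, 181, 177, 167, 132, 89, 63, 58, 57, 56, 66, 101, 155, 171, 176, 178, 179, 179, 181, 179, 180, 180, 177, 175, 178, 180]
233 [174, 173, 175, 175, 172, 175, 175, 175, 175, 176, 177, 176, 177, 169, 134, 88, 63, 58, 60, 57, 65, 103, 156, 176, 179, 178, 179, 179, 180, 180, 177, 177, 175, 178, 177, 177]
240 [174, 177, 174, 175, 174, 175, 164, 138, 90, 61, 56, 53, 55, 51, 55, 56, 57, 51, 54, 56, 55, 53, 54, 53, 54, 53, 58, 67, 108, 156, 174, 175, 177, 178, 176, 178]
[294.5 108.9] [0.5663 0.1875 0.09  ]
[359.6 109.2] [0.5222 0.1825 0.09  ]
[295.4 171.8] [0.5614 0.2304 0.09  ]
[357.5 173.7] [0.5172 0.2265 0.09  ]
centre [0.5418 0.2067 0.09  ] dims 0.04433245157360506 0.04320243342885958
yaw [np.float64(6.41), np.float64(4.97)] [np.float64(6.480000000000004), np.float64(6.459999999999994)]
[0.5425 0.2064 0.09  ]
[0.5412 0.2069 0.09  ]
```

```bash
python3 -m inch '0 0 -3 0 0 0 0;0 -0.06 -5.25 0 0 0 0;0 -0.06 -5.25 -2 0 0 0;0 -0.06 -5.25 -4.3 0 0 0;0 -0.06 -5.25 -4.3 0 0 0;0 -0.06 -5.25 -4.3 0 0 0'
python3 - <<'E'
from h import *
from scipy.spatial.transform import Rotation as Ro
s=telemetry.get_state();F=grab_frame('wrist');S=grab_frame('scene');T=grab_frame('top')
R=Ro.from_euler('xyz',s['ee_rot']).as_matrix();e=s['eef_pos'];print(e,s['force'])
a=cv2.resize(F['pixels'][130:290,230:410],None,fx=3,fy=3,interpolation=2)
b=cv2.resize(S['pixels'][110:190,365:435],None,fx=3.6,fy=3.6*480/288,interpolation=2)
b=cv2.resize(S['pixels'][110:190,365:435],(250,286),interpolation=2);b=cv2.copyMakeBorder(b,0,480-286,0,0,0)
cv2.imwrite('pics/i.png',np.hstack([a,b])[:,:,::-1])
E
```

```text
t: 12.0
eef_pos: [0.5426, 0.2049, 0.1385]
ee_rot: [-3.141, 0.005, -3.025]
force: [-0.1, 0.8, -0.5]
width: 0.0094
[0.54260479 0.20488308 0.13846367] [-0.11891757  0.7569065  -0.4781089 ]
```

View pics/i.png

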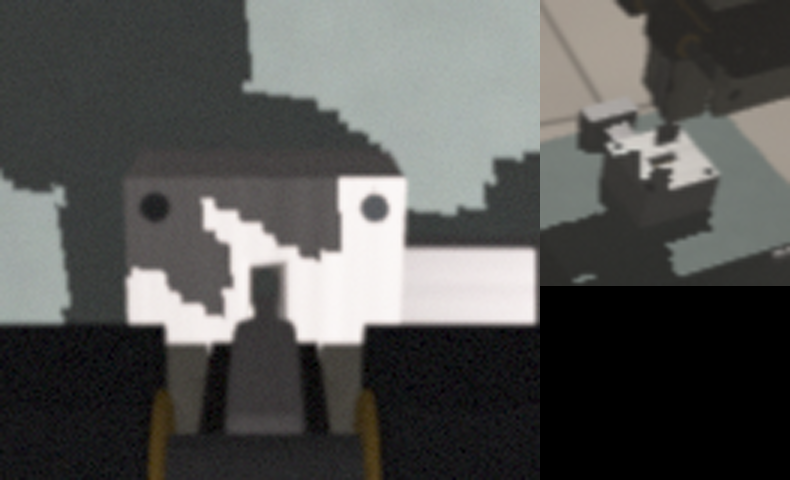

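The bit sits over the keyhole, about 0.7 mm too far in +x. I correct that and start in gently.

```bash
python3 -m inch '0 -0.06 0 0 0 0 0;0 -0.06 0 -0.5 0 0 0;0 -0.06 0 -1 0 0 0;0 -0.06 0 -1.3 0 0 0;0 -0.06 0 -1.5 0 0 0;0 -0.06 0 -1.7 0 0 0;0 -0.06 0 -1.7 0 0 0'
```

```text
t: 13.02
eef_pos: [0.5419, 0.2051, 0.1215]
ee_rot: [-3.141, 0.005, -3.025]
force: [0.3, -0.3, -0.9]
width: 0.0095
```

No force, so the tip is in the hole. I push on past the pins.

```bash
python3 -m inch '0 0 0 -0.3 0 0 0;0 0 0 -0.6 0 0 0;0 0 0 -0.6 0 0 0' 60; python3 -m inch '0 0 0 -0.3 0 0 0;0 0 0 -0.5 0 0 0;0 0 0 -0.5 0 0 0;0 0 0 -0.5 0 0 0'
```

```text
t: 13.4
eef_pos: [0.5418, 0.205, 0.1151]
ee_rot: [-3.141, 0.004, -3.025]
force: [-0.2, -0.3, -0.3]
width: 0.0098
t: 13.9
eef_pos: [0.5427, 0.2054, 0.1114]
ee_rot: [3.142, 0.007, -3.024]
force: [-1.1, 0.8, 7.5]
width: 0.0096
```

```bash
python3 -m inch '0 0 0 -0.4 0 0 0;0 0 0 -0.6 0 0 0;0 0 0 -0.6 0 0 2;0 0 0 -0.6 0 0 -2;0 0 0 -0.6 0 0 0'; python3 -m inch '0 0 0 -0.3 0 0 0;0 0 0 -0.5 0 0 0;0 0 0 -0.5 0 0 2;0 0 0 -0.5 0 0 -2;0 0 0 -0.5 0 0 0'
```

```text
t: 14.52
eef_pos: [0.5429, 0.2055, 0.106]
ee_rot: [3.141, 0.007, -3.024]
force: [-0.6, 0.4, 5.4]
width: 0.01
t: 15.15
eef_pos: [0.5431, 0.2057, 0.1012]
ee_rot: [3.141, 0.008, -3.021]
force: [-0.8, 0.6, 3.4]
width: 0.0097
```

```bash
python3 -m inch '0 0 0 -0.2 0 0 0;0 0 0 -0.4 0 0 0;0 0 0 -0.4 0 0 0;0 0 0 -0.4 0 0 0'
python3 - <<'E'
from h import *
S=grab_frame('scene');F=grab_frame('wrist')
a=cv2.resize(F['pixels'][140:300,230:410],None,fx=2.5,fy=2.5,interpolation=2)
b=cv2.resize(S['pixels'][110:190,365:435],(350,400),interpolation=2)
cv2.imwrite('pics/j.png',np.hstack([a,b])[:,:,::-1])
E
```

```text
t: 15.65
eef_pos: [0.5432, 0.2058, 0.0994]
ee_rot: [3.141, 0.009, -3.017]
force: [-8.2, -0.4, 20.7]
width: 0.0096
```

View pics/j.png

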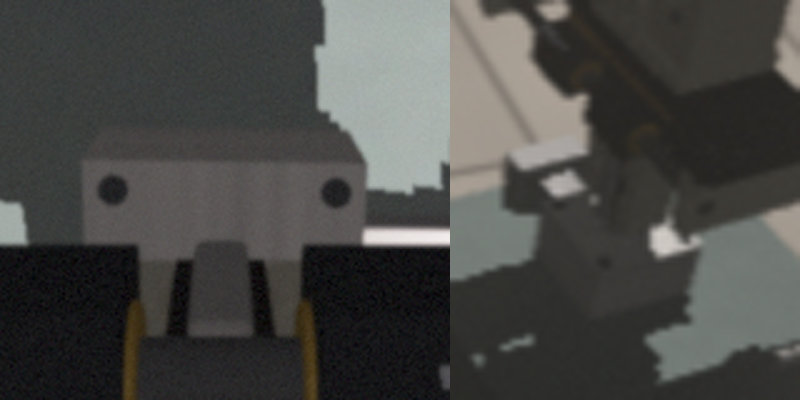

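The collar is down: TCP z is 0.0994 against 0.100 expected, with 21 N of resistance. I turn in stages about the key's axis with a light downward push.

```bash
python3 -m inch '0 0 0 -0.15 0 0 -5;0 -0.03 0 -0.15 0 0 -12;0 -0.05 0.01 -0.15 0 0 -20;0 -0.08 0.02 -0.15 0 0 -30;0 -0.1 0.03 -0.15 0 0 -40;0 -0.1 0.03 -0.15 0 0 -40'; python3 -c "
from h import *
s=telemetry.get_state();print(s['moment'])"
```

```text
t: 16.5
eef_pos: [0.5428, 0.2067, 0.0995]
ee_rot: [3.139, 0.01, 2.57]
force: [-4.3, 1.0, 13.9]
width: 0.0096
[0.51693384 1.57320936 0.00605107]
```

```bash
python3 -m inch '0 0 0.02 -0.1 0 0 -10;0 -0.02 0.04 -0.1 0 0 -20;0 -0.03 0.06 -0.1 0 0 -30;0 -0.04 0.08 -0.1 0 0 -40;0 -0.05 0.1 -0.1 0 0 -48;0 -0.05 0.1 -0.1 0 0 -54;0 -0.05 0.1 -0.1 0 0 -54'; python3 - <<'E'
from h import *
s=telemetry.get_state();print(s['moment'],s['q'][5],np.degrees(s['ee_rot']))
T=grab_frame('top');save(T,'k.png',(150,160,280,290),4)
E
```

```text
t: 17.38
eef_pos: [0.5423, 0.2075, 0.0995]
ee_rot: [3.139, 0.01, 1.63]
force: [-3.8, -1.4, 11.6]
width: 0.0099
[-0.53648935  1.30327818  0.0332905 ] -2.228753609355508 [179.84654724   0.59481907  93.37464619]
```

View pics/k.png

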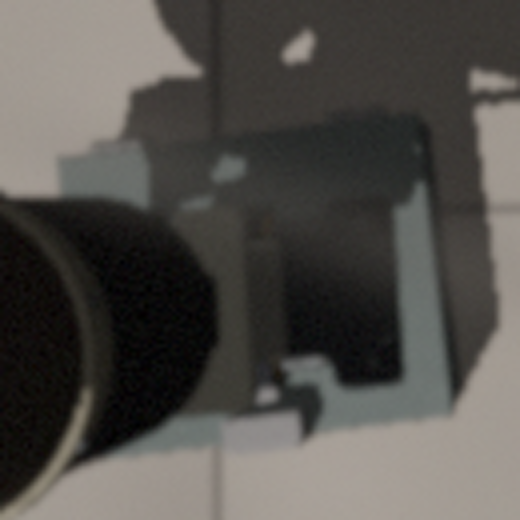

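The arm hides most of the lock from the top camera; only the keeper shows, at (262,430) in the crop. I turn further through the play until the stop shows up as a moment.

```bash
python3 -m inch '0 -0.01 0 -0.1 0 0 -4;0 -0.01 0 -0.1 0 0 -4;0 -0.01 0 -0.1 0 0 -4'; python3 -c "
from h import *
s=telemetry.get_state();print(s['moment'],np.degrees(s['ee_rot']))"; python3 -m inch '0 -0.01 0 -0.1 0 0 -4;0 -0.01 0 -0.1 0 0 -4;0 -0.01 0 -0.1 0 0 -4'; python3 -c "
from h import *
s=telemetry.get_state();print(s['moment'],np.degrees(s['ee_rot']))"
```

```text
t: 17.8
eef_pos: [0.5424, 0.2075, 0.0995]
ee_rot: [3.138, 0.01, 1.565]
force: [-3.4, 0.4, 10.5]
width: 0.01
[-0.14881387  1.17374134  0.04298402] [179.8113779    0.58890872  89.65273415]
t: 18.18
eef_pos: [0.5424, 0.2077, 0.0995]
ee_rot: [3.138, 0.01, 1.499]
force: [-3.4, 0.1, 10.7]
width: 0.0098
[0.10811144 1.3674327  0.18080668] [179.77420444   0.56693389  85.87137026]
```

```bash
python3 -m inch '0 0 0 -0.1 0 0 -2;0 0 0 -0.1 0 0 -2.5;0 0 0 -0.1 0 0 -2.5;0 0 0 -0.1 0 0 -2.5'; python3 - <<'E'
from h import *
s=telemetry.get_state();print(s['moment'],np.degrees(s['ee_rot']),s['width'])
S=grab_frame('scene');T=grab_frame('top');F=grab_frame('wrist')
L=[cv2.resize(S['pixels'][110:200,345:450],(400,343),interpolation=2),cv2.resize(F['pixels'][100:300,180:413],(400,343),interpolation=2)]
cv2.imwrite('pics/l.png',np.hstack(L)[:,:,::-1])
s=telemetry.get_state();print(s['moment'],s['force'])
E
```

```text
t: 18.68
eef_pos: [0.5424, 0.2079, 0.0995]
ee_rot: [3.137, 0.01, 1.459]
force: [-4.4, 0.8, 10.2]
width: 0.0098
[0.18538885 1.56559298 0.23498814] [179.74725161   0.5570897   83.61494707] 0.009758062871717432
[0.16858341 1.52584983 0.27819667] [-3.957254   -0.45932997 10.93524126]
```

View pics/l.png

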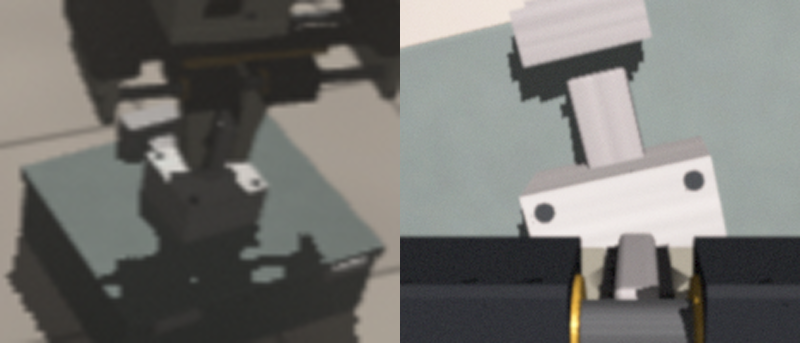

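The wrist view shows the bolt end at (600,75), clear of the keeper at (585,30) with a gap between them. The moment of 0.23–0.28 N m is above the spring's 0.09, so the key is against its stop. I hand in.

```bash
python3 -c "
from h import *
arm.job_done();s=telemetry.get_state();print(s['t'],s['eef_pos'],s['moment'],s['width'])"
```

```text
the job is handed in; nothing more can be done
the job is handed in; nothing more can be done
```

The square-headed key is in the lock with its collar down and turned clockwise to its stop. I handed the job in at about 18.7 s with the key still gripped at 60 N.

**Insertion:** I took the key out of the organiser and pushed it past the pins with small rocks. It seated at TCP z 0.0994 m, against 0.100 m expected, with about 21 N of resistance at the bottom.

**Turn:** The tool turned about 103° from the box's axis, which is a quarter turn plus the key's play. The moment rose to 0.23–0.28 N m, well above the spring's 0.09 N m. The last wrist picture shows the bolt clear of the keeper.

**Not checked directly:**
- The plug angle was not read; I inferred the stop from the moment and the bolt picture.
- The top camera could not show the bolt, because the arm hid it.
- Camera estimates of the keyhole differed by 2–3 mm, so I aligned the key and keyhole within the same wrist picture.
- I never touched the other key, soap, tin or comb, but I took no final picture of them.
- The state after hand-in could not be read.

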